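# Sweep the spacer blocks into the pen of the sorting board

## Robot

A 6-joint arm with a two-finger parallel gripper is mounted at the origin on a cart in front of the work surface, level with it; the furniture and walls round the work are solid. World frame = base frame: x ahead of the robot, y to its left, z up, the work surface at z = 0. Lengths are in m, angles in rad, forces in N, time in s.
With the tool pointing down it reaches from about 0.4 to 0.825 m from the base axis. Payload 7 kg.
Tool frame: the origin (TCP) lies between the finger pads; the fingertips stand env.tip_reach ahead of it and the grasp point (between the pads) lies 8 mm behind it (env.tip_reach is the distance from the TCP to the fingertips, in m); y points along the fingers, x is the direction in which the jaws open and shut, and the axes are right-handed (so a half turn about y gives the same grasp; the last joint's range is limited). The gripper opens to 88 mm and grips with 3 to 60 N. Pads are 19 mm wide; open, the fingers measure 130 mm over their backs; the gripper's body (78 mm by 193 mm) begins 47 mm behind the grasp point.
Start: joints at [-0.825, 0.359, 0.012, 0, -1.224, -0.288], TCP at [0.298, -0.605, 0.238] pointing down, gripper open.
Joint ranges: [-3.07, 3.07], [-1.43, 2.12], [-1.02, 1.25], [-3.03, 1.67], [-3.05, -0], [-3.03, 3.03]. Speed limits (rad/s): [2.39, 2.39, 3.01, 3.14, 3.14, 3.14].

## Interface

Orientations are given as a 3x3 rotation matrix whose columns are the frame's x, y, z axes.
In Python, from plant import env gives the robot as it stands. The module is installed in compiled form; this text tells all that it offers.
- The arm moves only by the tool send_rows, never from a script. Its argument "moves" is a list of rows, each a list of 7 numbers: the shift along the tool's x, y, z in m, then the turn, a rotation vector about the tool's x, y, z in rad, then the closure in counts, from 0 (fully open) to 255 (shut). A call has 1 to 8 rows; each row is the pose to reach, as a shift and turn from the pose measured when the call began, along the tool's axes at that moment; what a row does not reach only later rows make up. A row lasts 1/8 s, in which the tool goes at most 62.5 mm and 10.7 degrees, less where a joint would pass 70% of its speed; a pose out of reach is approached as far as the arm can. A call with a gripper value outside its range is refused whole. The fingers move at their own pace and stop on an object; "squeeze" is the grip in N (left out, the last holds). Time passes only in rows, so rows that repeat a pose let the fingers close. It gives the time, the measured TCP pose, the force and the opening at its end, in the units of the state.
- env.get_obs(): the state, without advancing time (a new reading comes with each control period).
- env.read_camera(name): name is "scene" or "top" or "wrist"; returns the picture (400x640x3 uint8, red, green, blue); there is no depth.
- env.calibration(name): a dict with "fx", "fy", "cx", "cy" (pixels), "distortion" ([k1, k2, p1, p2, k3] as OpenCV has them; the pictures are not rectified), "extrinsics" (4x4, takes a point from world to camera coordinates). Camera axes: x right, y down, z forward; pixel columns grow to the right and rows downward; lengths in m; the calibration is good to about 2 mm. A picture is of the moment at which its call begins: read the wrist's pose just before it. calibration takes no time and is no camera call; for the wrist camera it gives the pose at the moment of the call.
- env.close_job(): hands the job in, once; it reports no verdict.
Trained networks look in the newest picture that a camera, given by its name, has taken for a name from the list of things; names that differ only in an ending like _2 or _b are one class to them, and where a whole thing is asked for, a point or a joint stands for the part that bears it (a point fixed in the world has none). Each returns a list of dicts, best first, with "p" (0 to 1); they miss things now and then, are a little off and sometimes report something else, mostly with a low value. They report only what shows in the picture. A call takes as long as a camera call.
- env.regions_of(camera, target): "region" (400x640 bool, what is visible of it) and "rect" ([left, top, right, bottom] as shares, 0 to 1, of the picture: columns of its width, rows of its height, round what is visible of it).
- env.landmark_of(camera, target): "point" ([column, row] as shares, 0 to 1, of the picture: columns of its width, rows of its height: a listed point, or the origin of a listed thing).
The state is a dict: "clock": time; "q": joint angles; "joint_vel": joint speeds; "tau": joint torques, N m; "tcp_pos": TCP position; "ee_rot": TCP orientation; "wrist_force": force on the tool from outside, world axes, zero at the start; "moment": the same for the moment, N m; "grip_width": opening from 0.0 (shut) to 1.0 (fully open).
Only numpy, scipy, OpenCV 4.12 (cv2) and the standard library are available. Lean on these libraries where they do the work, as an engineer would, in place of code of your own. Each camera call takes 0.05 s, during which the arm holds its last target.

## Task

Clear the open part of the sorting board: with the closed fingers, sweep the three white spacer blocks that lie on it along the board into the three-sided pen at its left end, until each lies well inside the pen, past the ends of its side walls. Only push them; do not lift anything off the board. Leave the black star knob on the board where it lies, and do not shift the cup or the tally counter beside the board.

Things in the scene. Friction and masses are not known exactly. Their poses are not given: they have to be found in the camera images.
- board: Flat plywood sorting board fixed to the table, 280 (x) x 380 (y) x 10 mm, top smooth at z = 10 mm, yaw up to 0.2 rad either way. Origin: centre of its underside; x across it, away from the robot; y along it, to the robot's left, towards the pen at its left end. The rest (y = -190 to 70 mm) is open and has no rim. Four clear lanes run along y at x = -90, -30, 30, 90 mm (within 4 mm).
- pen_mouth (a point): Middle of the pen's open side, on the board's top, at board x = 0, y = 70 mm; axes as the board's. The pen reaches from here 110 mm on along +y to its end wall, and 134 mm to either side along x to its side walls, so that it spans all four lanes. Three walls of aluminium strip, 6 mm thick, standing 22 mm above the board's top (top edge at z = 32 mm).
- long_block: White machined spacer block, the flat long one: 20 (x) x 50 (y) x 12 (z) mm, about 30 g. Lies loose on the right part of the board, in any of the four lanes, at any yaw. Origin: centre of its underside as it lies at the start, z up.
- cube_block: White machined spacer block, the cube: 30 x 30 x 30 mm, about 70 g. Lies loose on the right part of the board, in any of the four lanes, at any yaw. Origin: centre of its underside as it lies at the start, z up.
- thick_block: White machined spacer block, the middle one: 25 (x) x 40 (y) x 18 (z) mm, about 50 g. Lies loose on the right part of the board, in any of the four lanes, at any yaw. Origin: centre of its underside as it lies at the start, z up.
- star_knob: Black star-shaped clamp knob, 40 mm across, 22 mm high, loose on the board among the blocks; it must stay where it lies. The knob and the three blocks start one in each lane of the board, in any order, at board y between -135 and -35 mm. Origin: centre of its underside.
- cup: Empty off-white cup, 63 mm across, 62 mm high, standing loose on the table beyond the pen's end wall; leave it. Origin: centre of its underside.
- counter: Round grey-white hand tally counter, 52 x 46 x 21 mm, lying loose on the table beyond the pen's end wall; leave it. Origin: centre of its underside.

How it is judged:
At the end, for the whole second after the job is handed in: Each of the three blocks is at rest on the board inside the pen: its origin at least 15 mm past the pen's open side (board y over 85 mm), within the three walls, and not raised; star knob, cup and tally counter within 20 mm of where they started (y of long_block in the frame of board between 0.085 and 0.18 m and x of long_block in the frame of board between -0.134 and 0.134 m and z of each of long_block, cube_block, thick_block in the frame of board below 0.04 m and linear speed of each of long_block, cube_block, thick_block below 0.02 m/s and angular speed of each of long_block, cube_block, thick_block below 0.3 rad/s and y of cube_block in the frame of board between 0.085 and 0.18 m and x of cube_block in the frame of board between -0.134 and 0.134 m and y of thick_block in the frame of board between 0.085 and 0.18 m and x of thick_block in the frame of board between -0.134 and 0.134 m and distance of each of star_knob, cup, counter from where it was at the start of the episode below 0.02 m); the robot touches nothing.
It fails at once if a block is carried by the fingers clear of the board, or raised more than 32 mm (z of any of long_block, cube_block, thick_block in the frame of board above 0.042 m or (z of long_block in the frame of board above 0.018 m and contact force between the fingers and long_block above 0.3 N and contact force between long_block and board below 0.01 N) or (z of cube_block in the frame of board above 0.018 m and contact force between the fingers and cube_block above 0.3 N and contact force between cube_block and board below 0.01 N) or (z of thick_block in the frame of board above 0.018 m and contact force between the fingers and thick_block above 0.3 N and contact force between thick_block and board below 0.01 N)).
It fails at once if the star knob is moved more than 20 mm or lifted (distance of star_knob from where it was at the start of the episode above 0.02 m).
It fails at once if the cup is moved more than 20 mm or lifted (distance of cup from where it was at the start of the episode above 0.02 m).
It fails at once if the tally counter is moved more than 20 mm or lifted (distance of counter from where it was at the start of the episode above 0.02 m).
It also fails if it takes over 64 s, if anything falls off the work surface, if the arm or the gripper's body presses on something with over 40 N, if the wrist force passes 120 N, or if a joint passes its speed limit or range.

## Working session

There is one attempt and no reset: what is moved stays moved. The work goes in short steps, Python scripts to look and compute and a tool call to move; the robot and the scene stay as the last step left them, time stands still between calls to the robot, and variables do not carry over. Pictures are saved under pics/ and viewed, and the job is handed in when it is done.

Besides the shell and the picture viewer there is one more tool, called after "Request:" as a command line: name --pt "numbers of a row" for each row, then --argument value for the rest. send_rows: Moves the arm, as the interface text tells. Its arguments: {"type":"object","properties":{"moves":{"type":"array"},"squeeze":{"type":"number"}},"required":["moves"]}

```bash
mkdir -p pics; python3 - <<'E'
from plant import env
import cv2,numpy as np
o=env.get_obs(); print(o, env.tip_reach)
for c in ["top","scene"]:
    im=env.read_camera(c); cv2.imwrite(f"pics/{c}0.png",im[:,:,::-1])
    k=env.calibration(c); print(c,k)
E
```

```text
{'clock': 0.0, 'q': array([-8.24865103e-01,  3.59373587e-01,  1.10868092e-02, -3.29100587e-04,
       -1.22409480e+00, -2.88099357e-01]), 'joint_vel': array([-5.38207487e-04, -4.54560712e-05,  1.73028256e-03, -1.51913959e-03,
       -1.35835080e-03,  3.84023592e-04]), 'tau': array([ 7.18160645e-04, -5.82719135e+01,  2.93056458e+01,  6.99729368e+00,
        6.92753209e-03, -1.71849083e-04]), 'tcp_pos': array([ 0.29812668, -0.60508912,  0.23664723]), 'ee_rot': array([[-4.41903088e-01, -8.48497064e-04, -8.97062395e-01],
       [ 8.97061356e-01,  1.37433773e-03, -4.41903875e-01],
       [ 1.60782084e-03, -9.99998696e-01,  1.53829840e-04]]), 'wrist_force': array([ 0.50864286,  0.88810187, -0.1942556 ]), 'moment': array([ 0.02027199,  0.02622661, -0.02340729]), 'grip_width': 0.9986273942091648} 0.011
top {'fx': 381.7297841006306, 'fy': 381.7297841006306, 'cx': 317.42196152898975, 'cy': 191.77847641266615, 'distortion': array([0.0215264, 0.       , 0.       , 0.       , 0.       ]), 'extrinsics': array([[ 0.06822246, -0.99766808,  0.00202319,  0.22469687],
       [-0.97051   , -0.06683502, -0.23161049,  0.52300327],
       [ 0.23120561,  0.01383751, -0.9728065 ,  0.77260959],
       [ 0.        ,  0.        ,  0.        ,  1.        ]])}
scene {'fx': 456.9388226175709, 'fy': 456.9388226175709, 'cx': 315.23802802119224, 'cy': 205.92532687454644, 'distortion': array([0.02338683, 0.        , 0.        , 0.        , 0.        ]), 'extrinsics': array([[-0.81376424, -0.58079814,  0.02147768,  0.57697068],
       [-0.25742648,  0.3270595 , -0.90926547,  0.07830439],
       [ 0.52107521, -0.74545665, -0.41566214,  0.79837381],
       [ 0.        ,  0.        ,  0.        ,  1.        ]])}
```

View pics/top0.png

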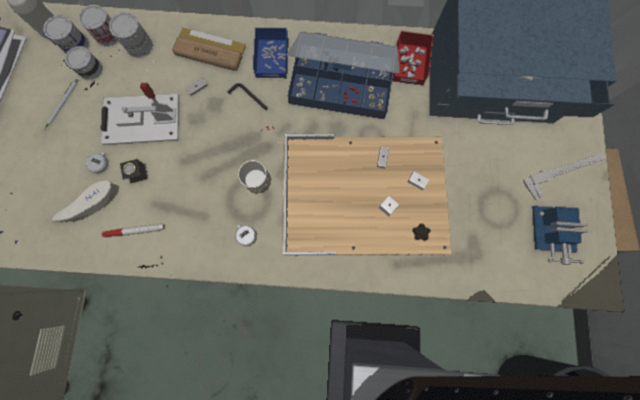

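View pics/scene0.png

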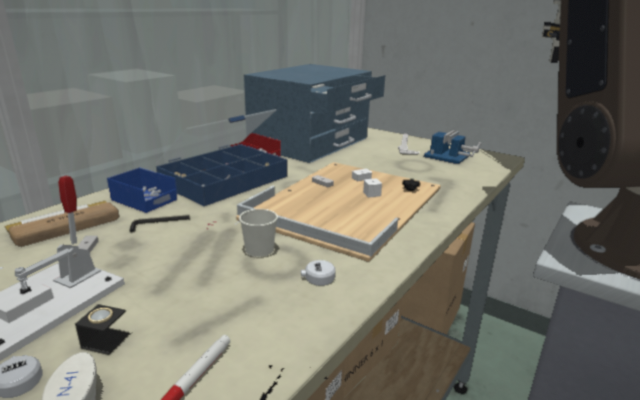

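The top view shows the pen at left (end wall near column 285). The long block is at (383,157), the thick block at (418,181), the cube at (389,205) and the knob at (421,232), with the cup at (254,177) and the counter at (246,235).

```bash
cat > h.py <<'E'
from plant import env
import cv2,numpy as np
def K(c):
    k=env.calibration(c); return np.array([[k['fx'],0,k['cx']],[0,k['fy'],k['cy']],[0,0,1]]),k['distortion'],k['extrinsics']
def ray(c,p,cal=None):
    A,d,E=cal or K(c); n=cv2.undistortPoints(np.array([[p]],float),A,d)[0,0]
    R=E[:3,:3];return -R.T@E[:3,3], R.T@np.array([n[0],n[1],1])
def plane(c,p,z,cal=None):
    o,v=ray(c,p,cal); return o+v*(z-o[2])/v[2]
def tri(l):
    M=np.zeros((3,3));b=np.zeros(3)
    for o,v in l:
        v=v/np.linalg.norm(v);P=np.eye(3)-np.outer(v,v);M+=P;b+=P@o
    return np.linalg.solve(M,b)
def proj(c,X):
    A,d,E=K(c);return cv2.projectPoints(np.array(X,float).reshape(-1,3),cv2.Rodrigues(E[:3,:3])[0],E[:3,3],A,d)[0][:,0]
E
python3 - <<'E'
from h import *
names=["board","pen_mouth","long_block","cube_block","thick_block","star_knob","cup","counter"]
im={c:env.read_camera(c) for c in["top","scene"]}
for n in names:
    rs=[]
    for c in["top","scene"]:
        l=env.landmark_of(c,n)
        if l:
            px=np.array(l[0]['point'])*[640,400]; rs.append(ray(c,px)); print(n,c,px.round(1),round(l[0]['p'],2),[ (np.array(q['point'])*[640,400]).round() for q in l[1:]],plane(c,px,.01).round(4))
    if len(rs)==2: print('   tri',tri(rs).round(4))
t=im["top"][120:270,270:470]
cv2.imwrite("pics/topz.png",cv2.resize(t,None,fx=4,fy=4,interpolation=cv2.INTER_CUBIC)[:,:,::-1])
t=im["scene"][150:270,220:450]
cv2.imwrite("pics/scenez.png",cv2.resize(t,None,fx=3.4,fy=3.4,interpolation=cv2.INTER_CUBIC)[:,:,::-1])
for z,ps in ((.01,[(443.5,137.5),(451,254.5)]),):
    for p in ps: print(p,plane("top",p,z))
E
```

```text
board scene [344.  206.3] 0.7 [array([334., 208.])] [0.5043 0.1878 0.01  ]
pen_mouth top [335.  193.1] 0.62 [array([362., 193.])] [0.5182 0.2199 0.01  ]
pen_mouth scene [346.3 202.8] 0.63 [array([334., 208.])] [0.5099 0.1702 0.01  ]
   tri [0.4996 0.2147 0.0327]
long_block top [385.3 160. ] 0.55 [] [0.6068 0.1057 0.01  ]
long_block scene [363.6 178. ] 0.64 [array([321., 185.])] [0.5531 0.025  0.01  ]
   tri [0.5567 0.0979 0.0445]
cube_block top [388.1 209. ] 0.71 [] [0.4891 0.096  0.01  ]
cube_block scene [375.8 194.1] 0.84 [] [0.4843 0.0921 0.01  ]
   tri [0.4861 0.0951 0.0112]
thick_block top [416.6 178.3] 0.61 [] [0.5668 0.0315 0.01  ]
thick_block scene [360.6 179.6] 0.78 [] [0.5534 0.0384 0.01  ]
   tri [0.5639 0.0286 0.0056]
star_knob top [419.3 229.4] 0.47 [] [0.447  0.0243 0.01  ]
star_knob scene [412.4 189.5] 0.69 [] [0.4331 0.019  0.01  ]
   tri [0.4399 0.0219 0.0105]
cup top [256.7 178.3] 0.67 [] [0.5411 0.4046 0.01  ]
cup scene [261.2 250.9] 0.6 [] [0.5176 0.4212 0.01  ]
   tri [ 0.54    0.4042 -0.0039]
counter top [245.6 234.3] 0.69 [] [0.4089 0.4159 0.01  ]
counter scene [317.9 277.7] 0.61 [] [0.3982 0.429  0.01  ]
   tri [4.085e-01 4.170e-01 1.000e-04]
(443.5, 137.5) [ 0.67282652 -0.0318169   0.01      ]
(451, 254.5) [ 0.39561557 -0.04618642  0.01      ]
```

View pics/topz.png

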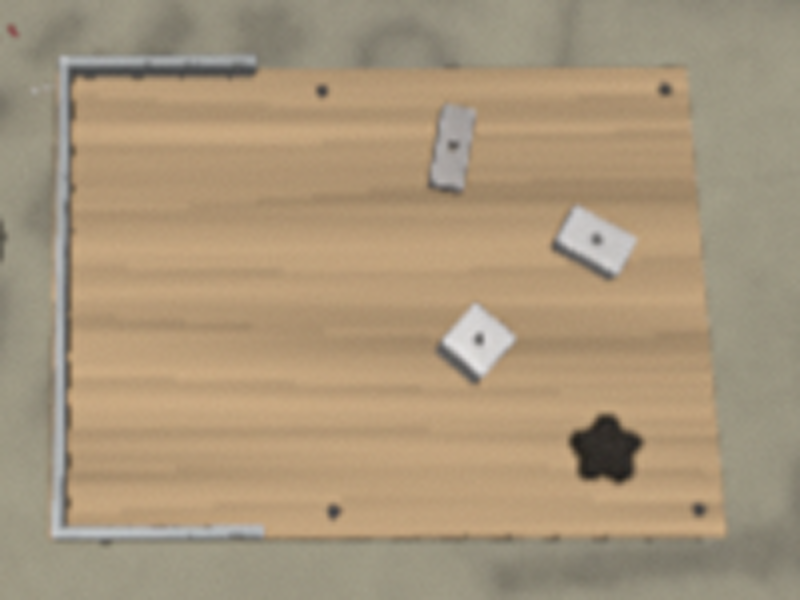

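View pics/scenez.png

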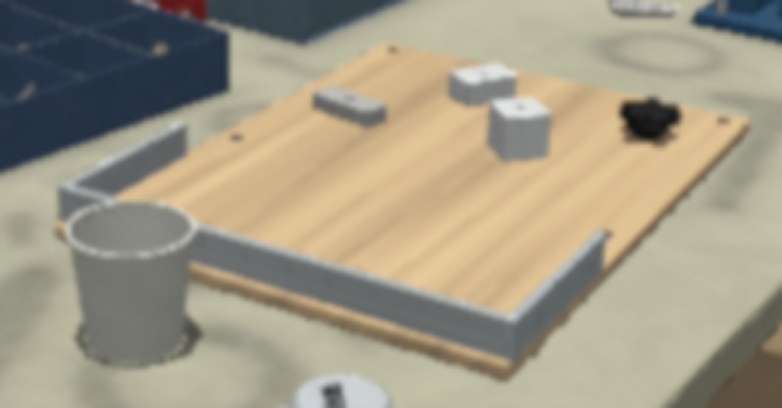

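```bash
cat >> h.py <<'E'
def zt(p): return ((p[0]+.5)/4-.5+270,(p[1]+.5)/4-.5+120)
def zs(p): return ((p[0]+.5)/3.4-.5+220,(p[1]+.5)/3.4-.5+150)
E
python3 - <<'E'
from h import *
from scipy.optimize import least_squares
obs=[("top",zt((688,68)),(.14,-.19,.01)),("top",zt((725,536)),(-.14,-.19,.01)),
("top",zt((62,58)),(.14,.186,.032)),("top",zt((53,537)),(-.14,.186,.032)),("top",zt((256,58)),(.14,.07,.032)),("top",zt((264,536)),(-.14,.07,.032)),
("scene",zs((750,122)),(-.14,-.19,.01)),("scene",zs((388,43)),(.14,-.19,.01)),("scene",zs((186,122)),(.137,.07,.032)),("scene",zs((607,232)),(-.137,.07,.032))]
def f(p):
    c,s=np.cos(p[2]),np.sin(p[2]);r=[]
    for cam,px,X in obs:
        W=[p[0]+c*X[0]-s*X[1],p[1]+s*X[0]+c*X[1],X[2]]
        r+=list(proj(cam,W)[0]-px)
    return np.array(r)
s=least_squares(f,[.52,.15,0],loss='soft_l1');print(s.x);print(f(s.x).reshape(-1,2).round(1))
p=s.x;c,sn=np.cos(p[2]),np.sin(p[2]);R=np.array([[c,-sn],[sn,c]])
for n,a,b,z in(("long",(453,146),(350,95),.022),("thick",(596,240),(487,76),.028),("cube",(479,339),(519,107),.04),("knob",(606,450),(650,112),.03)):
    T=tri([ray("top",zt(a)),ray("scene",zs(b))]); P=plane("top",zt(a),z)
    print(n,'tri',T.round(4),'top',P.round(4),'board',(R.T@(P[:2]-p[:2])).round(4))
import json
for n,cs,z in(("long",[(446,103),(476,108),(463,192),(430,187)],.022),("thick",[(577,206),(637,238),(614,272),(554,240)],.028),("cube",[(477,303),(516,339),(480,378),(440,342)],.04)):
    B=np.array([R.T@(plane("top",zt(q),z)[:2]-p[:2]) for q in cs]); e=np.diff(np.vstack([B,B[:1]]),axis=0); print(n,B.round(4).tolist(),np.linalg.norm(e,axis=1).round(4))
E
```

```text
[0.52074448 0.15136951 0.07215976]
[[ 0.3  0.3]
 [ 1.1  1.3]
 [-0.6 -0.1]
 [-0.5  0.8]
 [ 0.3 -0.3]
 [ 0.1  0.9]
 [ 0.5 -0.9]
 [-0.9 -0.8]
 [-1.  -0.3]
 [-1.8 -0.5]]
long tri [0.6099 0.1134 0.0242] top [0.6118 0.1135 0.022 ] board [ 0.0881 -0.0443]
thick tri [0.5567 0.0297 0.026 ] top [0.5587 0.0313 0.028 ] board [ 0.0292 -0.1225]
cube tri [0.4929 0.0983 0.0398] top [0.4937 0.0987 0.04  ] board [-0.0308 -0.0505]
knob tri [0.4376 0.0244 0.0271] top [0.4381 0.0255 0.03  ] board [-0.0915 -0.1195]
long [[0.1147, -0.0413], [0.1116, -0.0588], [0.06, -0.0489], [0.0631, -0.0299]] [0.0178 0.0525 0.0193 0.0529]
thick [[0.0495, -0.1129], [0.0303, -0.1459], [0.0103, -0.1315], [0.0293, -0.0985]] [0.0382 0.0247 0.0381 0.0248]
cube [[-0.0103, -0.0504], [-0.0308, -0.0711], [-0.0527, -0.05], [-0.0324, -0.0288]] [0.0292 0.0304 0.0294 0.0309]
```

```bash
cat > go.py <<'E'
import sys
from h import *
from scipy.spatial.transform import Rotation as Ro
P0=np.array([.5207,.1514]);YAW=.0722
c,s=np.cos(YAW),np.sin(YAW);RB=np.array([[c,-s],[s,c]])
def where():
    o=env.get_obs();return o,(RB.T@(o['tcp_pos'][:2]-P0))
if __name__=="__main__":
    o,b=where();print('clock',o['clock'].round(2) if hasattr(o['clock'],'round') else o['clock'],'board',b.round(4),'z',o['tcp_pos'][2].round(4),'F',o['wrist_force'].round(1),'g',o['grip_width'])
    ax=RB@[1,0];ay=RB@[0,1]
    Rt=np.array([[-ax[0],0,-ay[0]],[-ax[1],0,-ay[1]],[0,-1,0]])
    print('turn',Ro.from_matrix(o['ee_rot'].T@Rt).as_rotvec().round(3))
    for a in sys.argv[1:]:
        x,y,z=map(float,a.split(','));W=np.r_[P0+RB@[x,y],z]
        print(a,'W',W.round(4),'shift',(o['ee_rot'].T@(W-o['tcp_pos'])).round(4))
E
python3 go.py 0.029,-0.3,0.2 .029,-.175,.15
```

```text
clock 1.0 board [-0.2764 -0.7389] z 0.2376 F [0.3 1.  0.4] g 0.9993316239607157
turn [-0.    -1.185 -0.   ]
0.029,-0.3,0.2 W [ 0.5713 -0.1457  0.2   ] shift [ 0.2918  0.0376 -0.4481]
.029,-.175,.15 W [ 0.5622 -0.0211  0.15  ] shift [ 0.4076  0.0876 -0.4951]
```

Request:
send_rows --pt "0.04 0.0 -0.05 0 -0.15 0 255" --pt "0.08 0.0 -0.1 0 -0.3 0 255" --pt "0.12 0 -0.15 0 -0.45 0 255" --pt "0.16 0 -0.2 0 -0.6 0 255" --pt "0.2 0 -0.25 0 -0.75 0 255" --pt "0.24 0 -0.3 0 -0.9 0 255" --pt "0.28 0 -0.35 0 -1.05 0 255" --pt "0.32 0.02 -0.4 0 -1.185 0 255"

```text
clock: 2.0
tcp_pos: [0.5111, -0.1527, 0.2228]
ee_rot: [[-0.997, 0.004, 0.077], [-0.077, -0.0, -0.997], [-0.004, -1.0, 0.001]]
wrist_force: [0.7, -0.2, 0.0]
grip_width: 0.148
```

```bash
python3 go.py .029,-.175,.12
```

```text
clock 2.0 board [-0.0315 -0.3026] z 0.2228 F [ 0.7 -0.2  0. ] g 0.14756120504045112
turn [-0.001  0.005 -0.004]
.029,-.175,.12 W [ 0.5622 -0.0211  0.12  ] shift [-0.0608  0.103  -0.1274]
```

Request:
send_rows --pt "-0.02 0.0 -0.04 0 0 0 255" --pt "-0.04 0.03 -0.08 0 0 0 255" --pt "-0.06 0.06 -0.12 0 0 0 255" --pt "-0.061 0.1 -0.128 0 0.005 0 255" --pt "-0.061 0.13 -0.128 0 0.005 0 255" --pt "-0.061 0.13 -0.128 0 0.005 0 255" --pt "-0.061 0.13 -0.128 0 0.005 0 255"

```text
clock: 2.88
tcp_pos: [0.5634, -0.0205, 0.0943]
ee_rot: [[-0.997, 0.005, 0.072], [-0.072, -0.0, -0.997], [-0.005, -1.0, 0.001]]
wrist_force: [-0.1, 0.1, 1.2]
grip_width: 0.004
```

```bash
python3 go.py .029,-.175,.025; python3 - <<'E'
from h import *
for c in["top","wrist","scene"]: cv2.imwrite(f"pics/{c}1.png",env.read_camera(c)[:,:,::-1])
E
```

```text
clock 2.875 board [ 0.0302 -0.1745] z 0.0943 F [-0.1  0.1  1.2] g 0.004358153880324843
turn [-0.001  0.    -0.005]
.029,-.175,.025 W [ 0.5622 -0.0211  0.025 ] shift [0.0015 0.0692 0.0005]
```

View pics/wrist1.png

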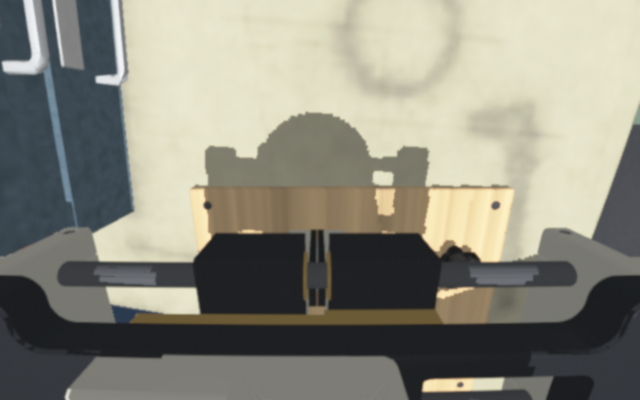

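View pics/scene1.png

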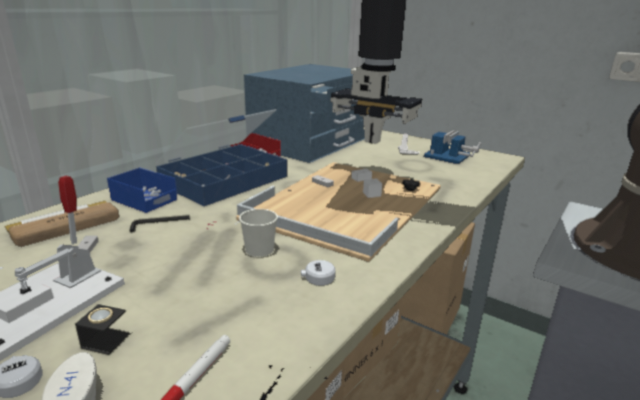

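The scene view shows the closed fingers at about (372,130), above the board's right end, with the blocks still where they were. The wrist view shows nothing under the fingers but bare board.

Request:
send_rows --pt "0.001 0.03 0 0 0 -0.005 255" --pt "0.001 0.055 0 0 0 -0.005 255" --pt "0.001 0.068 0 0 0 -0.005 255" --pt "0.001 0.068 0 0 0 -0.005 255" --pt "0.001 0.068 0 0 0 -0.005 255"

```text
clock: 3.65
tcp_pos: [0.5637, -0.0203, 0.0277]
ee_rot: [[-0.997, 0.003, 0.072], [-0.072, 0.0, -0.997], [-0.003, -1.0, -0.0]]
wrist_force: [-1.0, -1.0, 0.3]
grip_width: 0.004
```

```bash
python3 go.py .029,0.0,.026 .029,.085,.026; python3 - <<'E'
from h import *
for c in["top","scene"]: cv2.imwrite(f"pics/{c}2.png",cv2.resize(env.read_camera(c)[100:300,200:520],None,fx=2.4,fy=2.4,interpolation=cv2.INTER_CUBIC)[:,:,::-1])
E
```

```text
clock 3.65 board [ 0.0305 -0.1744] z 0.0277 F [-1.  -1.   0.3] g 0.004062461875041146
turn [ 0.    -0.    -0.003]
.029,0.0,.026 W [0.5496 0.1535 0.026 ] shift [ 0.0015  0.0017 -0.1744]
.029,.085,.026 W [0.5435 0.2383 0.026 ] shift [ 0.0015  0.0017 -0.2594]
```

View pics/scene2.png

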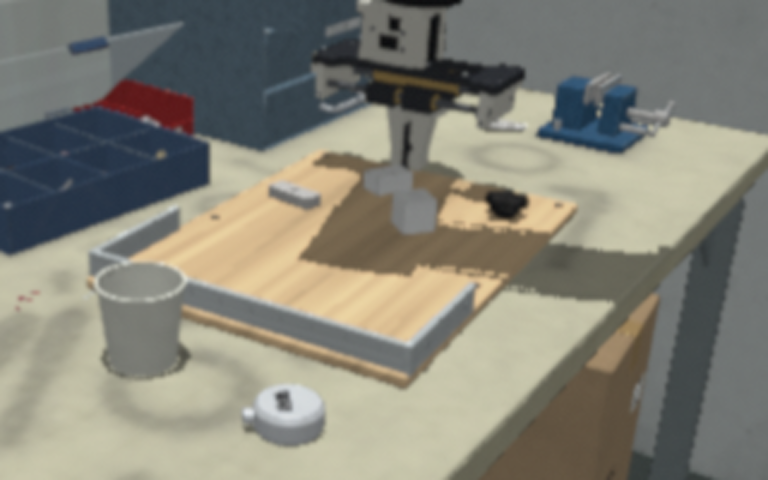

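View pics/top2.png

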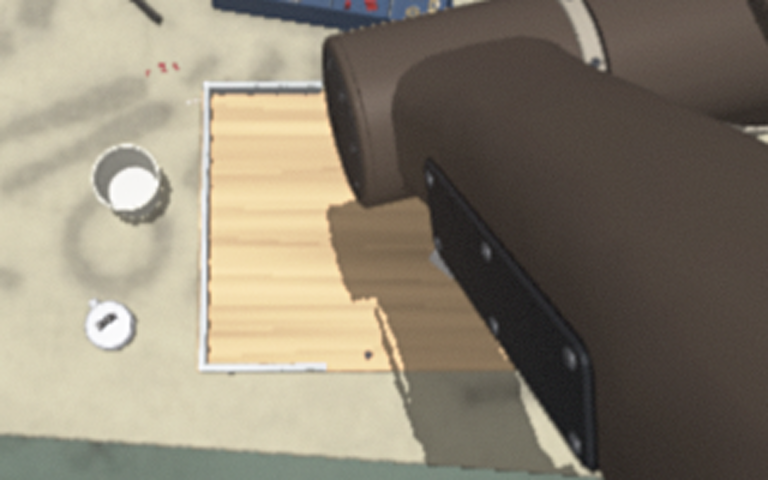

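Request:
send_rows --pt "0.0015 0.001 -0.012 0 0 -0.003 255" --pt "0.0015 0.001 -0.022 0 0 -0.003 255" --pt "0.0015 0.001 -0.032 0 0 -0.003 255" --pt "0.0015 0.001 -0.042 0 0 -0.003 255" --pt "0.0015 0.001 -0.052 0 0 -0.003 255" --pt "0.0015 0.001 -0.062 0 0 -0.003 255" --pt "0.0015 0.001 -0.072 0 0 -0.003 255" --pt "0.0015 0.001 -0.08 0 0 -0.003 255"

```text
clock: 4.75
tcp_pos: [0.5563, 0.0601, 0.0266]
ee_rot: [[-0.997, 0.0, 0.072], [-0.072, 0.0, -0.997], [-0.0, -1.0, -0.0]]
wrist_force: [-0.3, -0.3, 0.4]
grip_width: 0.005
```

```bash
cat > look.py <<'E'
import sys
from h import *
i=sys.argv[1]
a=env.read_camera("scene")[140:270,220:450]
a=cv2.resize(a,None,fx=3.4,fy=3.4,interpolation=cv2.INTER_CUBIC)[:,:,::-1]
cv2.imwrite(f"pics/s{i}.png",a)
if len(sys.argv)>2: cv2.imwrite(f"pics/t{i}.png",cv2.resize(env.read_camera("top")[120:270,270:470],None,fx=4,fy=4,interpolation=cv2.INTER_CUBIC)[:,:,::-1])
E
python3 go.py .029,0.0,.026 .029,.09,.026;python3 look.py 3
```

```text
clock 4.75 board [ 0.0289 -0.0937] z 0.0266 F [-0.3 -0.3  0.4] g 0.005288225795340855
turn [ 0.  0. -0.]
.029,0.0,.026 W [0.5496 0.1535 0.026 ] shift [-0.0001  0.0007 -0.0937]
.029,.09,.026 W [0.5431 0.2433 0.026 ] shift [-1.000e-04  7.000e-04 -1.837e-01]
```

View pics/s3.png

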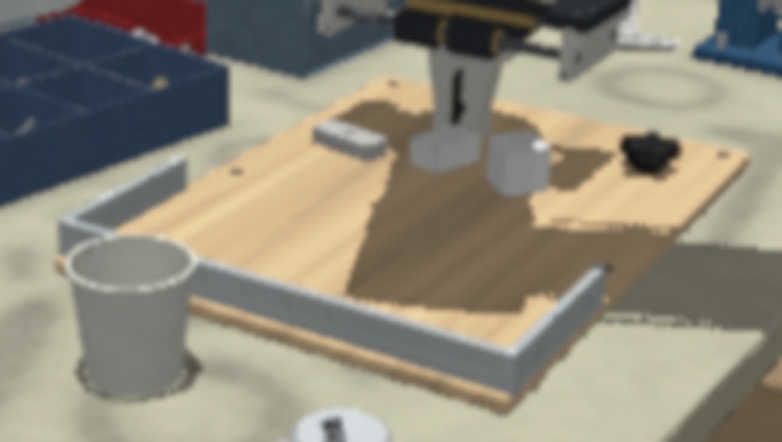

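The thick block (445,150) is moving ahead of the fingers. The cube (518,165) and long block (350,138) haven't been touched.

Request:
send_rows --pt "0 0.001 -0.012 0 0 0 255" --pt "0 0.001 -0.024 0 0 0 255" --pt "0 0.001 -0.036 0 0 0 255" --pt "0 0.001 -0.048 0 0 0 255" --pt "0 0.001 -0.06 0 0 0 255" --pt "0 0.001 -0.072 0 0 0 255" --pt "0 0.001 -0.084 0 0 0 255" --pt "0 0.001 -0.094 0 0 0 255"

```text
clock: 5.8
tcp_pos: [0.5496, 0.1552, 0.0257]
ee_rot: [[-0.997, 0.0, 0.073], [-0.073, 0.0, -0.997], [-0.0, -1.0, -0.0]]
wrist_force: [0.9, -0.4, 0.0]
grip_width: 0.005
```

```bash
python3 go.py .029,.09,.026;python3 look.py 4
```

```text
clock 5.8 board [0.0291 0.0017] z 0.0257 F [ 0.9 -0.4  0. ] g 0.004837988638721395
turn [ 0.     0.001 -0.   ]
.029,.09,.026 W [0.5431 0.2433 0.026 ] shift [ 0.     -0.0002 -0.0883]
```

View pics/s4.png

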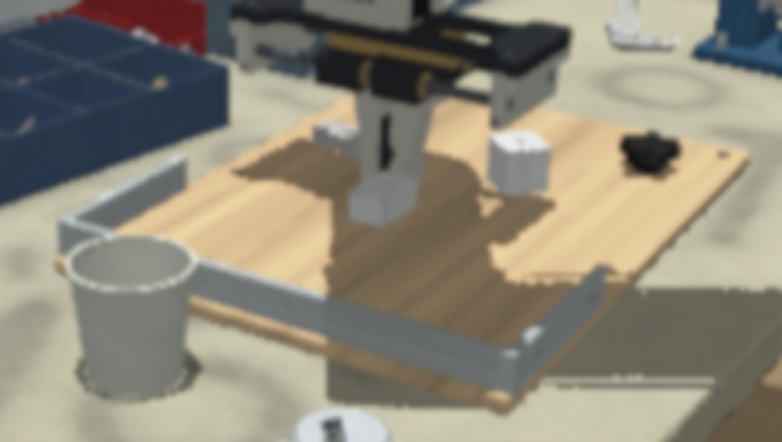

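The thick block is at (382,200), still pushed squarely, so I carry on into the pen.

Request:
send_rows --pt "0 0 -0.012 0 0 0 255" --pt "0 0 -0.024 0 0 0 255" --pt "0 0 -0.036 0 0 0 255" --pt "0 0 -0.048 0 0 0 255" --pt "0 0 -0.06 0 0 0 255" --pt "0 0 -0.072 0 0 0 255" --pt "0 0 -0.084 0 0 0 255" --pt "0 0 -0.092 0 0 0 255"

```text
clock: 6.85
tcp_pos: [0.543, 0.2487, 0.0258]
ee_rot: [[-0.997, 0.001, 0.074], [-0.074, 0.001, -0.997], [-0.001, -1.0, -0.001]]
wrist_force: [0.4, 0.3, 0.3]
grip_width: 0.006
```

```bash
python3 go.py ;python3 look.py 5
```

```text
clock 6.85 board [0.0293 0.0954] z 0.0258 F [0.4 0.3 0.3] g 0.006421418550088749
turn [ 0.001  0.002 -0.001]
```

View pics/s5.png

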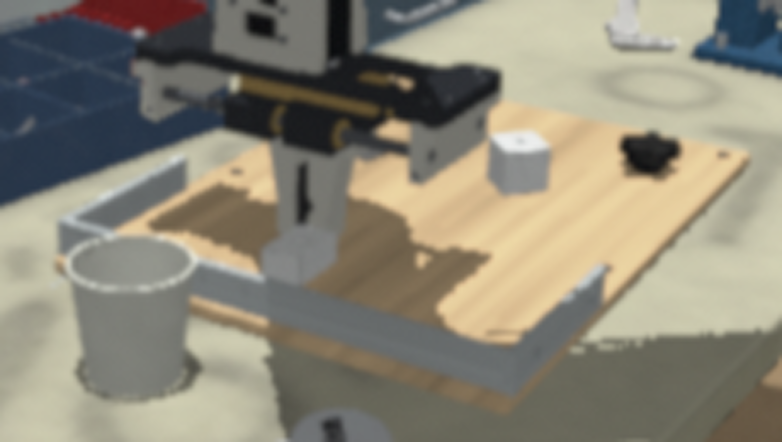

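The thick block (300,252) is in the pen. Next I back off, lift over the cube and come down behind it.

Request:
send_rows --pt "0 0 0.015 0 0 0 255" --pt "0 -0.035 0.02 0 0 0 255" --pt "0 -0.075 0.03 0 0 0 255" --pt "0.02 -0.08 0.075 0 0.002 0 255" --pt "0.04 -0.08 0.12 0 0.002 0 255" --pt "0.058 -0.08 0.165 0 0.002 0 255" --pt "0.058 -0.08 0.203 0 0.002 0 255" --pt "0.058 -0.08 0.203 0 0.002 0 255"

```text
clock: 7.9
tcp_pos: [0.4994, 0.0396, 0.1058]
ee_rot: [[-0.998, 0.001, 0.068], [-0.068, 0.001, -0.998], [-0.001, -1.0, -0.001]]
wrist_force: [0.9, 0.9, -0.2]
grip_width: 0.003
```

```bash
python3 go.py -.03,-.105,.026;python3 look.py 6 1
```

```text
clock 7.9 board [-0.0293 -0.11  ] z 0.1058 F [ 0.9  0.9 -0.2] g 0.0029293577846671733
turn [ 0.001 -0.004 -0.001]
-.03,-.105,.026 W [0.4984 0.0445 0.026 ] shift [ 0.0008  0.0798 -0.0049]
```

View pics/s6.png

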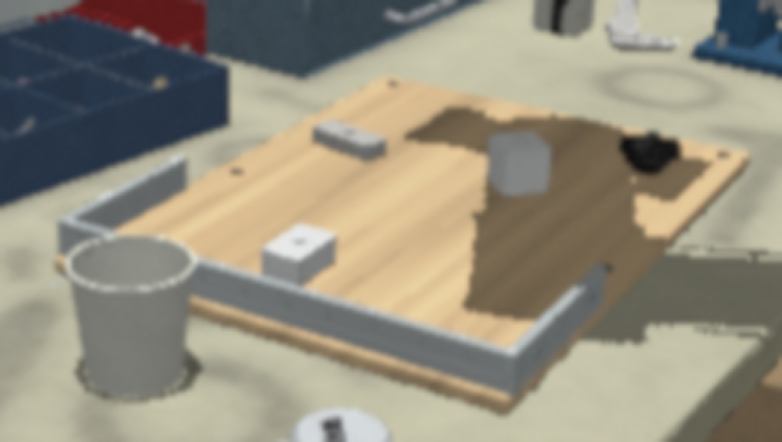

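View pics/t6.png

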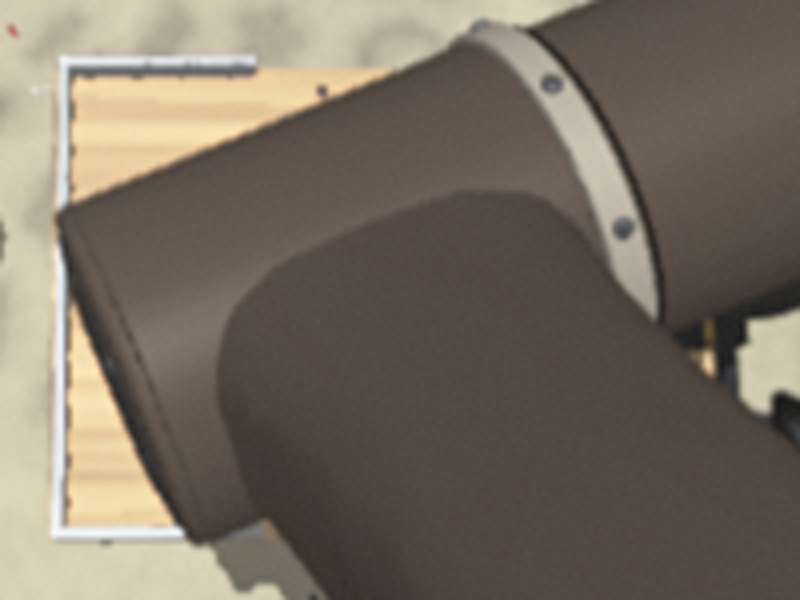

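The thick block (299,240) sits deep in the pen, and the cube and knob haven't moved. I descend behind the cube.

Request:
send_rows --pt "0.001 0.03 -0.002 0 -0.004 0 255" --pt "0.001 0.06 -0.002 0 -0.004 0 255" --pt "0.001 0.079 -0.002 0 -0.004 0 255" --pt "0.001 0.079 -0.002 0 -0.004 0 255" --pt "0.001 0.079 -0.002 0 -0.004 0 255"

```text
clock: 8.62
tcp_pos: [0.4996, 0.0442, 0.0273]
ee_rot: [[-0.997, 0.002, 0.075], [-0.075, 0.001, -0.997], [-0.002, -1.0, -0.001]]
wrist_force: [0.2, 0.6, 1.5]
grip_width: 0.006
```

```bash
python3 go.py -.03,-.03,.026;python3 look.py 7; python3 - <<'E'
from go import *
A=plane("scene",(( 299.5)/3.4-.5+220,(240.5)/3.4-.5+140),.028);print(RB.T@(A[:2]-P0))
E
```

```text
clock 8.625 board [-0.0288 -0.1054] z 0.0273 F [0.2 0.6 1.5] g 0.005521521035231644
turn [ 0.001  0.003 -0.002]
-.03,-.03,.026 W [0.4929 0.1193 0.026 ] shift [ 0.001   0.0014 -0.0754]
[0.01676591 0.12659086]
```

View pics/s7.png

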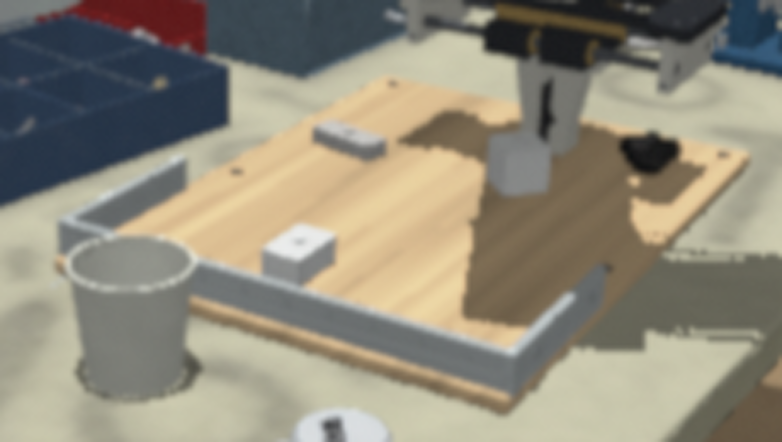

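Request:
send_rows --pt "0.001 0.001 -0.012 0 0.002 -0.002 255" --pt "0.002 0.001 -0.022 0 0.002 -0.002 255" --pt "0.003 0.001 -0.032 0 0.002 -0.002 255" --pt "0.003 0.001 -0.042 0 0.002 -0.002 255" --pt "0.003 0.001 -0.052 0 0.002 -0.002 255" --pt "0.003 0.001 -0.062 0 0.002 -0.002 255" --pt "0.003 0.001 -0.072 0 0.002 -0.002 255" --pt "0.003 0.001 -0.082 0 0.002 -0.002 255"

```text
clock: 9.68
tcp_pos: [0.4906, 0.1264, 0.0266]
ee_rot: [[-0.997, 0.001, 0.073], [-0.073, 0.001, -0.997], [-0.001, -1.0, -0.001]]
wrist_force: [0.5, -1.1, -0.3]
grip_width: 0.003
```

```bash
python3 go.py -.033,.08,.026;python3 look.py 8
```

```text
clock 9.675 board [-0.0319 -0.0228] z 0.0266 F [ 0.5 -1.1 -0.3] g 0.0033707865281731543
turn [ 0.001  0.001 -0.001]
-.033,.08,.026 W [0.482  0.2288 0.026 ] shift [ 0.0011  0.0008 -0.1028]
```

View pics/s8.png

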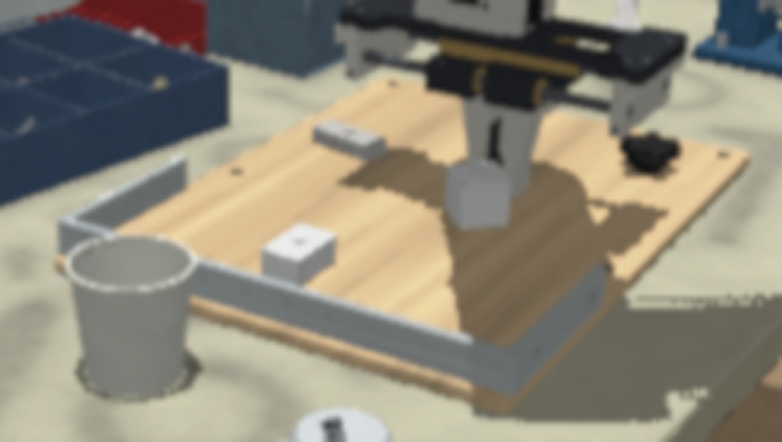

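```bash
cat > pt.py <<'E'
import sys
from go import *
for a in sys.argv[1:]:
    x,y,z=map(float,a.split(','))
    A=plane("scene",((x+.5)/3.4-.5+220,(y+.5)/3.4-.5+140),z);print(a,(RB.T@(A[:2]-P0)).round(4))
E
python3 pt.py 483,178,.04 519,142,.04; python3 - <<'E'
import cv2
a=cv2.imread('pics/s8.png')[130:260,400:580];a=cv2.convertScaleAbs(a,alpha=1.6);cv2.imwrite('pics/s8z.png',cv2.resize(a,None,fx=4,fy=4,interpolation=cv2.INTER_CUBIC))
E
```

```text
483,178,.04 [-0.0404  0.0159]
519,142,.04 [-0.0335 -0.0488]
```

View pics/s8z.png

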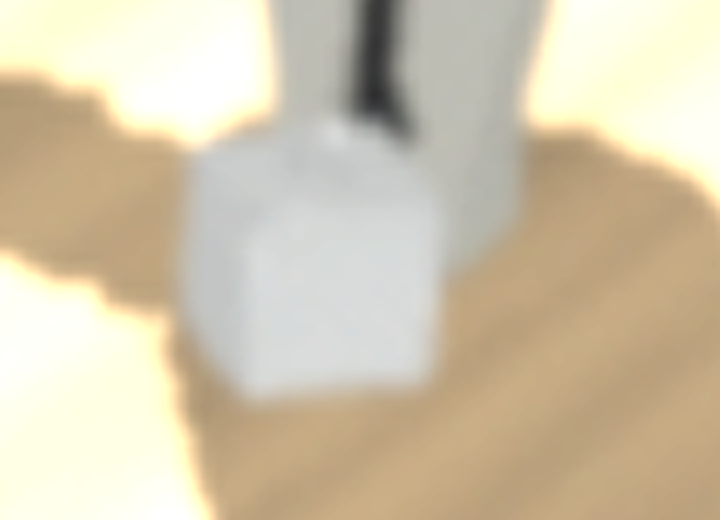

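```bash
python3 pt.py 477.5,175,.04 449,169,.04 484,160,.04 509,181,.04 461,190,.04
```

```text
477.5,175,.04 [-0.0357  0.0136]
449,169,.04 [-0.0176  0.0148]
484,160,.04 [-0.0285 -0.0097]
509,181,.04 [-0.055   0.0114]
461,190,.04 [-0.0378  0.0391]
```

Request:
send_rows --pt "0 0.001 -0.012 0 0.001 0 255" --pt "0 0.001 -0.022 0 0.001 0 255" --pt "0 0.001 -0.032 0 0.001 0 255" --pt "0 0.001 -0.042 0 0.001 0 255" --pt "0 0.001 -0.05 0 0.001 0 255"

```text
clock: 10.35
tcp_pos: [0.4872, 0.1779, 0.0258]
ee_rot: [[-0.997, 0.001, 0.073], [-0.073, 0.002, -0.997], [-0.001, -1.0, -0.002]]
wrist_force: [0.6, 0.3, 0.1]
grip_width: 0.001
```

```bash
python3 go.py -.033,.09,.026;python3 look.py 9
```

```text
clock 10.35 board [-0.0315  0.0288] z 0.0258 F [0.6 0.3 0.1] g 0.001167467815124197
turn [ 0.002  0.    -0.001]
-.033,.09,.026 W [0.4813 0.2388 0.026 ] shift [ 0.0015 -0.0001 -0.0612]
```

View pics/s9.png

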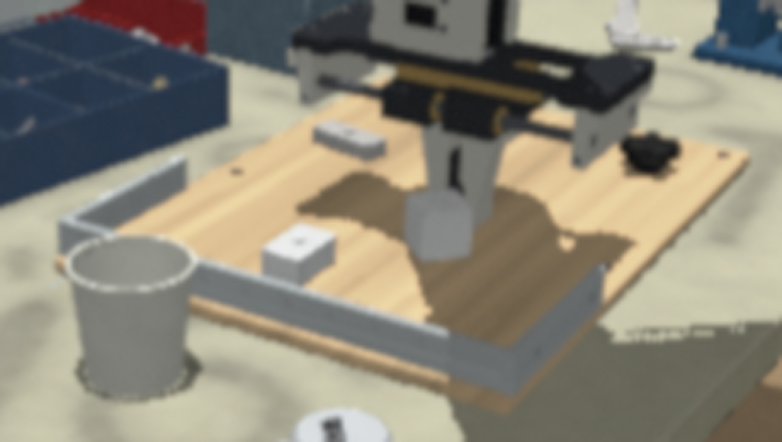

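The cube (437,225) is on course along its own lane, clear of the thick block.

Request:
send_rows --pt "0.001 0 -0.012 0 0 0 255" --pt "0.001 0 -0.022 0 0 0 255" --pt "0.001 0 -0.032 0 0 0 255" --pt "0.001 0 -0.042 0 0 0 255" --pt "0.001 0 -0.052 0 0 0 255" --pt "0.001 0 -0.06 0 0 0 255"

```text
clock: 11.15
tcp_pos: [0.482, 0.2391, 0.026]
ee_rot: [[-0.997, 0.002, 0.073], [-0.073, 0.002, -0.997], [-0.002, -1.0, -0.002]]
wrist_force: [-0.4, -0.3, 0.5]
grip_width: 0.005
```

```bash
python3 go.py .088,-.095,.1;python3 look.py 10
```

```text
clock 11.15 board [-0.0322  0.0902] z 0.026 F [-0.4 -0.3  0.5] g 0.0049916908952704325
turn [ 0.002  0.001 -0.002]
.088,-.095,.1 W [0.6153 0.063  0.1   ] shift [-0.1202 -0.0741  0.1852]
```

View pics/s10.png

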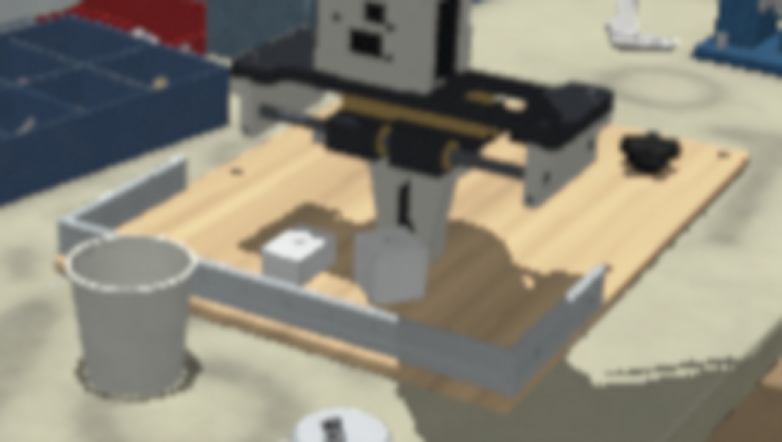

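The cube (392,260) is in the pen. Next I back off, lift and move behind the long block.

Request:
send_rows --pt "0 0 0.015 0 0 0 255" --pt "0 -0.035 0.02 0 0 0 255" --pt "-0.01 -0.072 0.035 0 0 0 255" --pt "-0.04 -0.075 0.075 0 0 0 255" --pt "-0.07 -0.075 0.115 0 0 0 255" --pt "-0.1 -0.075 0.155 0 0 0 255" --pt "-0.12 -0.075 0.186 0 0 0 255" --pt "-0.12 -0.075 0.186 0 0 0 255"

```text
clock: 12.2
tcp_pos: [0.616, 0.0598, 0.1004]
ee_rot: [[-0.998, 0.002, 0.07], [-0.07, 0.002, -0.998], [-0.002, -1.0, -0.002]]
wrist_force: [-0.2, -0.1, -0.0]
grip_width: 0.005
```

```bash
python3 go.py .088,-.093,.026;python3 look.py 11
```

```text
clock 12.2 board [ 0.0885 -0.0982] z 0.1004 F [-0.2 -0.1 -0. ] g 0.005346538185326174
turn [ 0.002 -0.003 -0.002]
.088,-.093,.026 W [0.6152 0.065  0.026 ] shift [ 0.0006  0.0744 -0.0051]
```

View pics/s11.png

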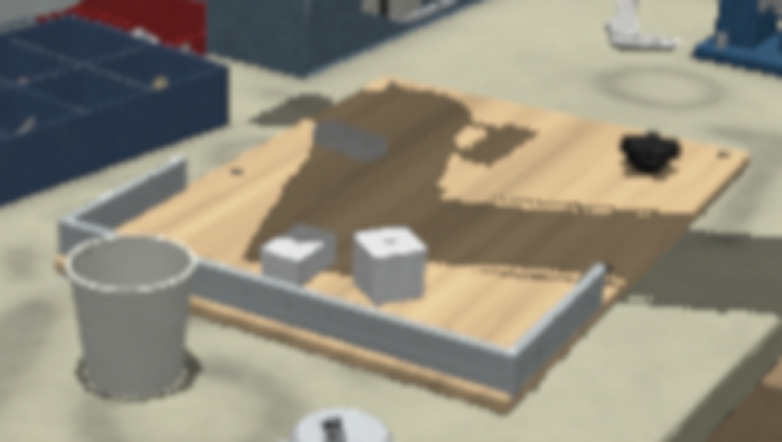

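Both blocks are in the pen: thick at about (298,248), cube top hole at (390,241). I descend behind the long block (350,140).

Request:
send_rows --pt "0.0 0.03 -0.003 0.002 -0.003 0 255" --pt "0.0 0.055 -0.003 0.002 -0.003 0 255" --pt "0.0 0.075 -0.003 0.002 -0.003 -0.002 255" --pt "0.0 0.075 -0.003 0.002 -0.003 -0.002 255" --pt "0.0 0.075 -0.003 0.002 -0.003 -0.002 255"

```text
clock: 12.88
tcp_pos: [0.6153, 0.0645, 0.0263]
ee_rot: [[-0.997, 0.0, 0.074], [-0.074, 0.0, -0.997], [-0.0, -1.0, -0.0]]
wrist_force: [0.2, -0.5, 0.4]
grip_width: 0.003
```

```bash
python3 pt.py 390,241,.04; python3 go.py .088,0,.025;python3 look.py 12
```

```text
390,241,.04 [-0.0376  0.1223]
clock 12.875 board [ 0.0881 -0.0935] z 0.0263 F [ 0.2 -0.5  0.4] g 0.00264731960113741
turn [ 0.     0.002 -0.   ]
.088,0,.025 W [0.6085 0.1577 0.025 ] shift [-0.0001  0.0013 -0.0935]
```

View pics/s12.png

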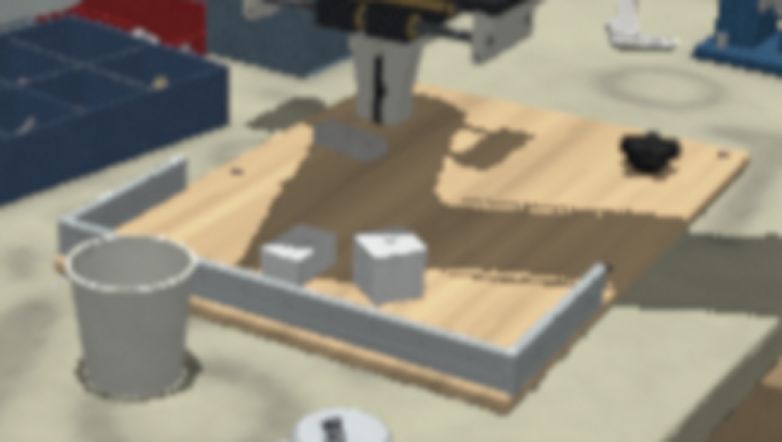

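Request:
send_rows --pt "0 0.001 -0.012 0 0.002 0 255" --pt "0 0.001 -0.022 0 0.002 0 255" --pt "0 0.001 -0.032 0 0.002 0 255" --pt "0 0.001 -0.042 0 0.002 0 255" --pt "0 0.001 -0.052 0 0.002 0 255" --pt "0 0.001 -0.062 0 0.002 0 255" --pt "0 0.001 -0.072 0 0.002 0 255" --pt "0 0.001 -0.08 0 0.002 0 255"

```text
clock: 13.92
tcp_pos: [0.6096, 0.145, 0.0255]
ee_rot: [[-0.997, 0.001, 0.072], [-0.072, 0.001, -0.997], [-0.001, -1.0, -0.001]]
wrist_force: [-0.3, -0.4, 0.7]
grip_width: 0.007
```

```bash
python3 go.py .088,.09,.025;python3 look.py 13
```

```text
clock 13.925 board [ 0.0882 -0.0128] z 0.0255 F [-0.3 -0.4  0.7] g 0.006558468696793188
turn [ 0.001  0.    -0.001]
.088,.09,.025 W [0.602  0.2475 0.025 ] shift [ 0.0002  0.0006 -0.1028]
```

View pics/s13.png

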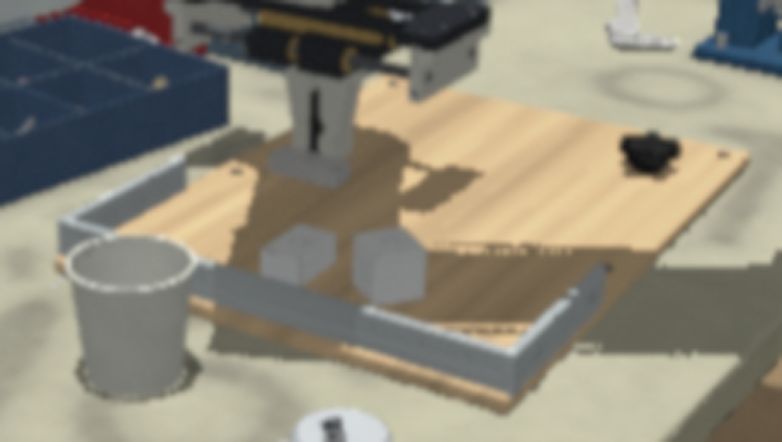

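The long block (308,167) lies flat against the fingers, so I push on.

Request:
send_rows --pt "0 0.0005 -0.014 0 0 0 255" --pt "0 0.0005 -0.027 0 0 0 255" --pt "0 0.0005 -0.04 0 0 0 255" --pt "0 0.0005 -0.053 0 0 0 255" --pt "0 0.0005 -0.066 0 0 0 255" --pt "0 0.0005 -0.079 0 0 0 255" --pt "0 0.0005 -0.092 0 0 0 255" --pt "0 0.0005 -0.103 0 0 0 255"

```text
clock: 14.98
tcp_pos: [0.6022, 0.2493, 0.0252]
ee_rot: [[-0.997, 0.001, 0.073], [-0.073, 0.001, -0.997], [-0.001, -1.0, -0.001]]
wrist_force: [-0.4, 0.6, 0.1]
grip_width: 0.007
```

```bash
python3 go.py ;python3 look.py 14
```

```text
clock 14.975 board [0.0883 0.0918] z 0.0252 F [-0.4  0.6  0.1] g 0.006618418921595517
turn [ 0.001  0.001 -0.001]
```

View pics/s14.png

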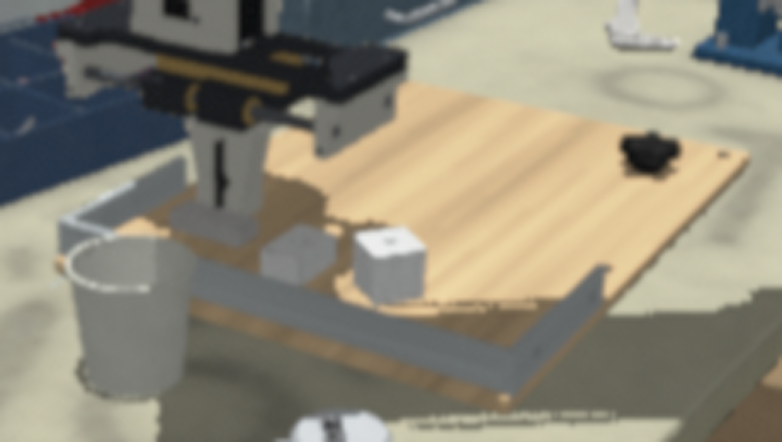

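The long block (215,222) is in the pen. I back off, lift and swing away so the top camera has a clear view.

Request:
send_rows --pt "0 0 0.015 0 0 0 255" --pt "0 -0.035 0.02 0 0 0 255" --pt "0 -0.08 0.03 0 0 0 255" --pt "0 -0.13 0.07 0 0 0 255" --pt "0 -0.18 0.12 0 0 0 255" --pt "0 -0.18 0.18 0 0 0 255" --pt "0 -0.18 0.24 0 0 0 255" --pt "0 -0.18 0.3 0 0 0 255"

```text
clock: 16.02
tcp_pos: [0.6235, -0.0517, 0.2054]
ee_rot: [[-0.997, 0.002, 0.073], [-0.073, 0.001, -0.997], [-0.003, -1.0, -0.001]]
wrist_force: [1.7, 0.1, 0.9]
grip_width: 0.002
```

Request:
send_rows --pt "0.03 0 0.05 0 0 0 255" --pt "0.05 0 0.1 0 0 0 255" --pt "0.07 0 0.15 0 0 0 255" --pt "0.09 0 0.2 0 0 0 255" --pt "0.1 0 0.22 0 0 0 255" --pt "0.1 0 0.22 0 0 0 255"

```text
clock: 16.77
tcp_pos: [0.5382, -0.2806, 0.2047]
ee_rot: [[-0.998, 0.002, 0.07], [-0.07, 0.002, -0.998], [-0.002, -1.0, -0.001]]
wrist_force: [0.2, -0.1, -0.0]
grip_width: 0.006
```

```bash
python3 go.py ;python3 look.py 15 1
```

```text
clock 16.775 board [-0.0137 -0.4322] z 0.2047 F [ 0.2 -0.1 -0. ] g 0.005724407605851517
turn [ 0.001 -0.003 -0.002]
```

View pics/s15.png

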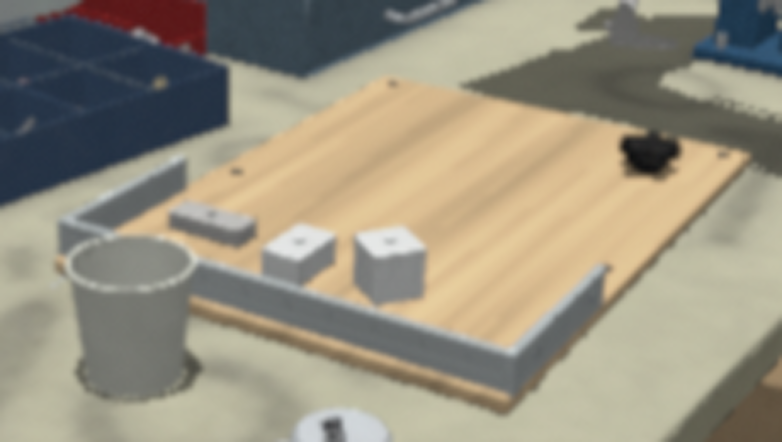

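View pics/t15.png

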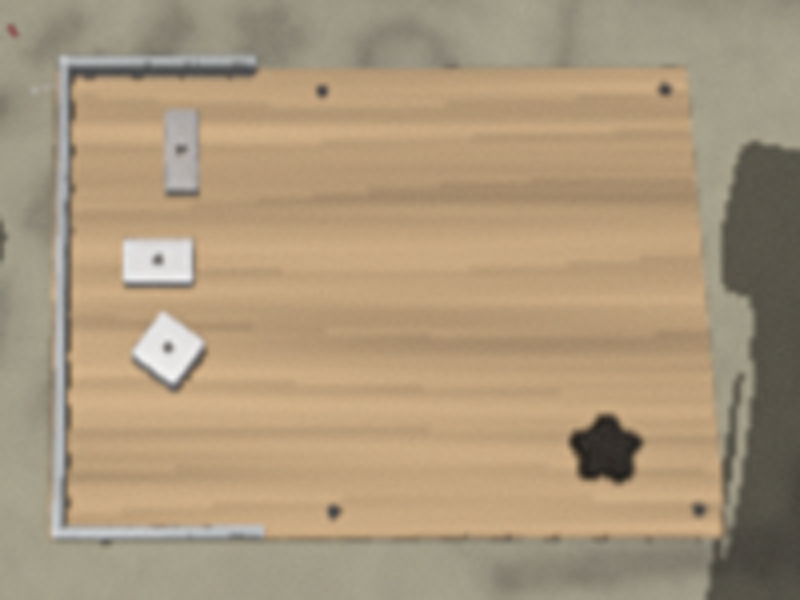

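All three blocks lie in the pen, with top holes in the top view at (181,149), (158,260) and (168,347). The knob is unchanged at (606,450). I'll check the coordinates, and the cup and counter, then hand the job in.

```bash
python3 - <<'E'
from go import *
for n,p,z in(("long",(181,149),.022),("thick",(158,260),.028),("cube",(168,347),.04)):
    print(n,(RB.T@(plane("top",zt(p),z)[:2]-P0)).round(4))
a=cv2.imread('pics/top0.png')[:,:,::-1].astype(int);b=env.read_camera("top").astype(int)
for n,(x0,x1,y0,y1) in dict(cup=(235,275,155,200),counter=(230,262,220,250),knob=(405,440,218,246)).items(): print(n,np.abs(a-b)[y0:y1,x0:x1].mean().round(2),np.abs(a-b)[y0:y1,x0:x1].max())
E
```

```text
long [0.0869 0.1148]
thick [0.0183 0.1281]
cube [-0.0347  0.1223]
cup 5.75 11
counter 6.38 12
knob 5.19 12
```

```bash
python3 -c "
from plant import env
print(env.close_job())"
```

```text
the job is handed in; nothing more can be done
None
```

I swept the three white blocks one at a time along their lanes into the pen with the closed fingers. Then I lifted the gripper clear and handed the job in at about 17 s of the 64 s allowed. The hand-in gave no verdict, so the checks below are my own measurements.

| Block | Board x (mm) | Board y (mm), must be 85–180 |
|---|---|---|
| Long | 87 | 115 |
| Thick | 18 | 128 |
| Cube | -35 | 122 |

- **Blocks:** these positions come from the top camera after the last push. All three blocks look flat on the board and are within the walls.
- **Knob, cup and counter:** none of them has moved visibly. Comparing the top pictures from before and after showed only small brightness noise around each.
- **Agreement between cameras:** the scene camera gave the same positions to within about 3 mm for the thick block and the cube. I did not check the long block's final position from the scene camera.
- **Detector networks:** early on, the two cameras disagreed by more than 40 mm in height for the long block. I used the blocks' visible top holes and corners instead; these matched the given sizes and lanes.

No check failed at the end.

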